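Sort mixed bag hardware by finish

ROBOT

A 6-joint arm with a two-finger parallel gripper is mounted at the origin on the work surface. World frame = base frame: x ahead of the robot, y to its left, z up, the work surface at z = 0. Lengths are in m, angles in degrees, forces in N, time in s.
With the tool pointing down it reaches from about 0.275 to 0.75 m from the base axis. Payload 10.2 kg.
Tool frame: the origin (TCP) lies midway between the tips of the shut fingers; the grasp point (between the pads) lies 19 mm behind it; z points along the fingers, y is the line along which they close (so a half turn about z gives the same grasp; the last joint's range is limited). The gripper opens to 88 mm and grips with 3 to 60 N. Pads are 18 mm wide; open, the fingers measure 123 mm over their backs; the gripper's body (75 mm by 187 mm) begins 45 mm behind the grasp point.
Start: joints at [53.549, 17.928, 85.812, -0, 76.261, -12.8], TCP at [0.211, 0.481, 0.201] pointing down, gripper open.
Joint ranges: [-168.41, 168.41], [-55.51, 124.54], [10.69, 146.95], [-70.63, 250.63], [1, 178], [-165.06, 165.06]. Speed limits (degrees/s): [136.94, 136.94, 172.46, 180, 180, 180].

INTERFACE

Orientations are given as a 3x3 rotation matrix whose columns are the frame's x, y, z axes.
In Python, from cell import r, eyes, job gives the robot as it stands.
- The arm moves only by the tool carry_out, never from a script. Its argument "commands" is a list of rows, each a list of 7 numbers: the opening in per cent of the stroke, from 0 (shut) to 100 (fully open), then the shift along the world's x, y, z in cm, then the turn, a rotation vector about the world's x, y, z in rad. In form: [[claw, tx, ty, tz, wx, wy, wz], ...]. A call has 1 to 20 rows; each row is the pose to reach, as a shift and turn from the pose commanded when the call began; what a row does not reach only later rows make up. A row lasts 1/12 s, in which the tool goes at most 41.7 mm and 7.16 degrees, less where a joint would pass 70% of its speed; a pose out of reach is approached as far as the arm can. A call with a gripper value outside its range is refused whole. The fingers move at their own pace and stop on an object; "force" is the grip in N (left out, the last holds). Time passes only in rows, so rows that repeat a pose let the fingers close. It gives the time, the measured TCP pose, the force, the opening and the grip force at its end, in the units of the state.
- r.sense(): the state, without advancing time (a new reading comes with each control period).
- eyes.read_camera(name): name is "scene" or "side" or "wrist"; returns (picture, depth): 384x512x3 uint8, red, green, blue; 384x512 float32, m along the optical axis (not along the pixel's ray), 0 where there is no reading.
- eyes.camera_info(name): a dict with "mtx" (3x3 intrinsics, pixels), "eye" and "attitude" of the camera in the world; the wrist camera has in their place "tool_from_camera" (4x4, takes a point from camera to tool coordinates, whose origin is the TCP and whose axes are the flange's). Camera axes: x right, y down, z forward; pixel columns grow to the right and rows downward; lengths in m; the calibration is good to about 2 mm. A picture is of the moment at which its call begins: read the wrist's pose just before it. camera_info takes no time and is no camera call.
- job.hand_in(): hands the job in; it is judged then, once.
The state is a dict: "time": time; "joints": joint angles; "dq": joint speeds; "tau": joint torques, N m; "eef_pos": TCP position; "tcp_rot": TCP orientation; "contact_force": force on the tool from outside, world axes, zero at the start; "torque": the same for the moment, N m; "grip_width": opening from 0.0 (shut) to 1.0 (fully open); "grip_force": force on a finger pad.
Only numpy, scipy, OpenCV 4.12 (cv2) and the standard library are available. Lean on these libraries where they do the work, as an engineer would, in place of code of your own. Each camera call takes 0.05 s, during which the arm holds its last target. There are 200 camera calls.

TASK

Five pieces of bag hardware got mixed up on the leatherwork bench: sort them by finish, laying each brass, nickel and gunmetal (black) piece in the blue tray that carries the sample of its finish. Each piece must end lying flat on the tray floor, same side up as now, not on another piece or up on a wall. Leave the small amber dye bottle and the thread spool standing where they are.

Things in the scene. Friction and masses are not known exactly. Their poses are not given: they have to be found in the camera images.
- brass_buckle: Roller buckle of yellow brass, loose, lying flat: an open rectangular frame 56 (its x) by 40 (its y) mm, 8 mm thick, bars 6.5 mm wide, with a prong lengthwise across the opening; about 45 g. Origin: middle of the underside; z up. Can be gripped across its 40 mm width at the middle.
- brass_padlock: Small yellow brass bag padlock, loose, lying flat: case 34 (its x) by 30 (its y) mm, 14 mm thick, with a 6 mm thick shackle that reaches 20 mm beyond the case on its +x side; about 70 g. Origin: middle of the underside of the case; z up. Can be gripped across the 30 mm width of the case.
- nickel_buckle: Roller buckle of silvery nickel, loose, lying flat: an open rectangular frame 56 (its x) by 40 (its y) mm, 8 mm thick, bars 6.5 mm wide, with a prong lengthwise across the opening; about 45 g. Origin: middle of the underside; z up. Can be gripped across its 40 mm width at the middle.
- nickel_snap_hook: Silvery nickel trigger snap hook, loose, lying flat, 72 mm long along its x: in the middle a round barrel 12 mm thick and 32 mm long (x from -16 to 16 mm), a rectangular strap loop 31 mm wide on its -x side, a hook about 25 mm wide on its +x side, both 6 to 7 mm thick; about 55 g. Origin: under the middle of the barrel; z up. Can be gripped across the barrel (12 mm along its y) at the origin.
- gunmetal_turnlock: Nearly black gunmetal turn-lock plate, loose, lying flat: plate 56 (its x) by 36 (its y) mm, 7 mm thick, with a fixed upright wing 24 by 10 mm in its middle, 20 mm high over all; about 60 g. Origin: middle of the underside; z up. Can be gripped across the 36 mm width of the plate.
- brass_tray: Shallow blue plastic tray, fixed. Inside 106 (its x) by 166 (its y) mm; floor 3 mm, walls 4 mm thick; rims 25 mm above the bench. Origin: on the bench under the middle of the inside; yaw within 0.2 rad of the world axes. On its +x side a 46 mm wide ledge at rim height carries a fixed yellow brass coupon (30 by 85 mm) and D-ring: the tray for that finish.
- nickel_tray: Shallow blue plastic tray, fixed. Inside 106 (its x) by 166 (its y) mm; floor 3 mm, walls 4 mm thick; rims 25 mm above the bench. Origin: on the bench under the middle of the inside; yaw within 0.2 rad of the world axes. On its +x side a 46 mm wide ledge at rim height carries a fixed silvery nickel coupon (30 by 85 mm) and D-ring: the tray for that finish.
- gunmetal_tray: Shallow blue plastic tray, fixed. Inside 106 (its x) by 166 (its y) mm; floor 3 mm, walls 4 mm thick; rims 25 mm above the bench. Origin: on the bench under the middle of the inside; yaw within 0.2 rad of the world axes. On its +x side a 46 mm wide ledge at rim height carries a fixed near-black gunmetal coupon (30 by 85 mm) and D-ring: the tray for that finish.
- dye_bottle: Bystander: small upright amber bottle with a black cap, 32 mm across, 58 mm high, loose (about 60 g). Origin: middle of the underside. Other tools lie loose at the sides of the bench, clear of the hardware and the trays.
- thread_spool: Bystander: small upright spool of tan thread, 32 mm across, 48 mm high, loose (about 50 g). Origin: middle of the underside.
Things that resemble listed ones, but are neither listed nor needed, are in the scene too. Leave any pink or red look-alike of the brass_buckle alone.

How it is judged (in metres and radians):
At the end, for the whole second after the job is handed in: Each of the five pieces lies inside the tray of its finish: its origin within the tray's inside (53 mm either way along the tray's x, 83 mm along its y), its underside within 5 mm of the tray floor, its z axis within 0.2 rad of upright; all at rest (below 0.02 m/s and 0.2 rad/s) (x of brass_buckle in the frame of brass_tray between -0.053 and 0.053 m and y of brass_buckle in the frame of brass_tray between -0.083 and 0.083 m and z of brass_buckle in the frame of brass_tray between -0.002 and 0.008 m and angle between each of brass_buckle, brass_padlock, nickel_buckle, nickel_snap_hook, gunmetal_turnlock's own z axis and vertical below 0.2 rad and linear speed of each of brass_buckle, brass_padlock, nickel_buckle, nickel_snap_hook, gunmetal_turnlock below 0.02 m/s and angular speed of each of brass_buckle, brass_padlock, nickel_buckle, nickel_snap_hook, gunmetal_turnlock below 0.2 rad/s and x of brass_padlock in the frame of brass_tray between -0.053 and 0.053 m and y of brass_padlock in the frame of brass_tray between -0.083 and 0.083 m and z of brass_padlock in the frame of brass_tray between -0.002 and 0.008 m and x of nickel_buckle in the frame of nickel_tray between -0.053 and 0.053 m and y of nickel_buckle in the frame of nickel_tray between -0.083 and 0.083 m and z of nickel_buckle in the frame of nickel_tray between -0.002 and 0.008 m and x of nickel_snap_hook in the frame of nickel_tray between -0.053 and 0.053 m and y of nickel_snap_hook in the frame of nickel_tray between -0.083 and 0.083 m and z of nickel_snap_hook in the frame of nickel_tray between -0.002 and 0.008 m and x of gunmetal_turnlock in the frame of gunmetal_tray between -0.053 and 0.053 m and y of gunmetal_turnlock in the frame of gunmetal_tray between -0.083 and 0.083 m and z of gunmetal_turnlock in the frame of gunmetal_tray between -0.002 and 0.008 m); the robot touches nothing.
It fails at once if the dye bottle is shifted by more than 20 mm or tipped by more than 0.3 rad (distance of dye_bottle from where it was at the start of the episode above 0.02 m or angle between dye_bottle's own z axis and vertical above 0.3 rad).
It fails at once if the thread spool is shifted by more than 20 mm or tipped by more than 0.3 rad (distance of thread_spool from where it was at the start of the episode above 0.02 m or angle between thread_spool's own z axis and vertical above 0.3 rad).
It also fails if it takes over 115 s, if anything falls off the work surface, if the arm or the gripper's body presses on something with over 40 N, if the wrist force passes 120 N, or if a joint passes its speed limit or range.

## Working session

There is one attempt and no reset: what is moved stays moved. The work goes in short steps, Python scripts to look and compute and a tool call to move; the robot and the scene stay as the last step left them, time stands still between calls to the robot, and variables do not carry over. Pictures are saved under pics/ and viewed, at most 14 in all, crops included, and the job is handed in when it is done.

Besides the shell and the picture viewer there is one more tool, called after "Call:" as name([rows], argument=value, ...), one row to a line, values as JSON. carry_out: Moves the arm, as the interface text tells. Its arguments: {"type":"object","properties":{"commands":{"type":"array"},"force":{"type":"number"}},"required":["commands"]}

```bash
mkdir -p pics; ls; python3 - <<'E'
from cell import r,eyes,job
import cv2,numpy as np
for n in ["scene","side"]:
    p,d=eyes.read_camera(n); np.savez(f"pics/{n}0.npz",p=p,d=d)
    cv2.imwrite(f"pics/{n}0.png",cv2.resize(p[:,:,::-1],(800,600),interpolation=cv2.INTER_CUBIC))
    print(eyes.camera_info(n))
print(eyes.camera_info("wrist"));print(r.sense())
E
```

```text
pics
{'mtx': array([[461.73570009,   0.        , 256.95443971],
       [  0.        , 461.73570009, 197.59560799],
       [  0.        ,   0.        ,   1.        ]]), 'eye': array([1.21049446, 0.11652783, 0.69395712]), 'attitude': array([[-0.12104074,  0.65936796, -0.74201282],
       [ 0.99250092,  0.06754209, -0.10188227],
       [-0.01706081, -0.74878031, -0.66259865]])}
{'mtx': array([[398.19458705,   0.        , 259.63269181],
       [  0.        , 398.19458705, 189.54210973],
       [  0.        ,   0.        ,   1.        ]]), 'eye': array([0.30030498, 0.5135605 , 0.61204413]), 'attitude': array([[-0.94675804, -0.24324597,  0.21090425],
       [-0.32181594,  0.69641627, -0.64143502],
       [ 0.00914933, -0.67515611, -0.73761814]])}
{'mtx': array([[328.8100505 ,   0.        , 255.70467265],
       [  0.        , 328.8100505 , 191.52456451],
       [  0.        ,   0.        ,   1.        ]]), 'tool_from_camera': array([[ 5.22855435e-04, -9.52260350e-01, -3.05286672e-01,
         7.89911405e-02],
       [ 9.99999363e-01,  1.92482187e-04,  1.11227242e-03,
        -3.23962531e-0
[... 267 characters left out ...]
01e-04,
        7.62621378e+01, -1.28004588e+01]), 'dq': array([ 0.01344499, -0.12089673, -0.03717878,  0.05917683, -0.03172579,
        0.02826605]), 'tau': array([ 3.03859728e-03, -4.02810395e+01, -2.52642292e+01,  6.96759392e-02,
        3.42554238e-02, -8.25428242e-05]), 'eef_pos': array([0.21046346, 0.48069341, 0.20033217]), 'tcp_rot': array([[-9.16011167e-01,  4.01152171e-01, -6.91547275e-04],
       [ 4.01152679e-01,  9.16010746e-01, -9.16889802e-04],
       [ 2.65652402e-04, -1.11729734e-03, -9.99999341e-01]]), 'contact_force': array([-0.22341142,  0.12362361, -0.02181258]), 'torque': array([ 0.03303129,  0.00024088, -0.02107099]), 'grip_force': 0.0, 'grip_width': 1.0040696450157784}
```

View pics/scene0.png

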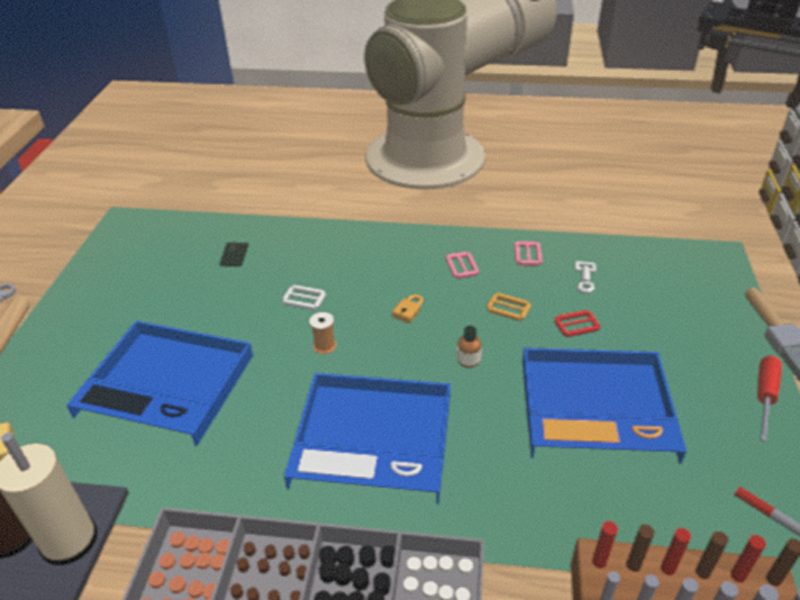

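View pics/side0.png

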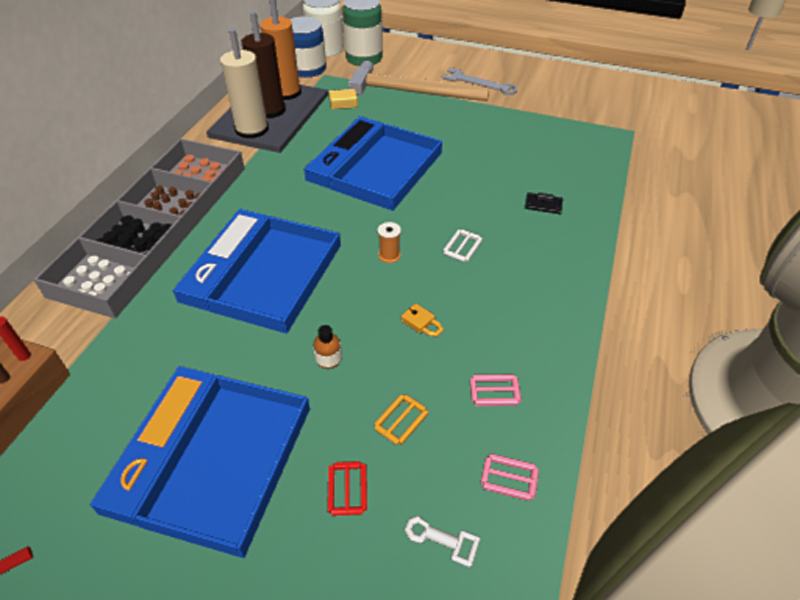

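The scene view (800x600 px) shows these candidates:
- **Brass buckle:** yellow at (510,306). Look-alikes are the red one at (577,323) and the pinks at (462,265) and (528,253).
- **Nickel buckle:** white at (304,297).
- **Padlock:** (408,307).
- **Snap hook:** (586,276).
- **Turn-lock:** (234,254).
- **Bystanders:** spool at (322,333), bottle at (470,348).
- **Trays:** gunmetal at (170,370), nickel at (375,425), brass at (600,395).

The side view agrees. Next I'll measure in both views.

```bash
cat > h.py <<'E'
import numpy as np,cv2
from cell import r,eyes,job
def cast(uv,K,eye,A,z):
    uv=np.asarray(uv,float).reshape(-1,2)
    d=np.c_[uv,np.ones(len(uv))]@np.linalg.inv(K).T@A.T
    return (eye+d*((z-eye[2])/d[:,2])[:,None])[:,:2]
def blobs(p,K,eye,A,z,amin=40):
    hsv=cv2.cvtColor(p,cv2.COLOR_RGB2HSV)
    green=cv2.inRange(hsv,(60,70,40),(95,255,255))
    m=cv2.bitwise_not(green)
    m=cv2.morphologyEx(m,cv2.MORPH_OPEN,np.ones((2,2)))
    out=[]
    cs,_=cv2.findContours(m,cv2.RETR_EXTERNAL,cv2.CHAIN_APPROX_NONE)
    for c in cs:
        a=cv2.contourArea(c)
        if a<amin or a>9000: continue
        mk=np.zeros_like(m);cv2.drawContours(mk,[c],-1,255,-1)
        mk2=cv2.bitwise_and(mk,m); col=np.median(p[mk2>0],axis=0)
        w=cast(c[:,0],K,eye,A,z)
        (cx,cy),(s1,s2),an=cv2.minAreaRect((w*1000).astype(np.float32))
        if s1<s2: s1,s2,an=s2,s1,an+90
        M=cv2.moments(c); print("px",int(M['m10']/M['m00']),int(M['m01']/M['m00']),"col",col.astype(int),"ctr",round(cx),round(cy),"size",round(s1),round(s2),"yaw",round((an+90)%180-90,1))
E
python3 - <<'E'
from h import *
for n in ["scene","side"]:
    p=np.load(f"pics/{n}0.npz")["p"]; i=eyes.camera_info(n)
    print(n)
    for z in (.006,.025):
        print("z",z); blobs(p,i["mtx"],i["eye"],i["attitude"],z, 40 if z<.01 else 1500)
E
```

```text
scene
z 0.006
px 490 326 col [124  96  88] ctr 726 446 size 72 20 yaw 52.0
px 238 277 col [ 57 103 192] ctr 667 3 size 181 179 yaw 89.6
px 384 257 col [ 58 101 186] ctr 587 279 size 182 180 yaw -86.8
px 301 224 col [127 121  95] ctr 510 112 size 79 36 yaw 2.1
px 106 242 col [ 53 100 188] ctr 607 -281 size 193 179 yaw 81.2
px 207 213 col [138 128  98] ctr 502 -91 size 88 37 yaw 13.8
px 369 207 col [141  86  78] ctr 446 260 size 63 49 yaw -67.0
px 261 197 col [170 145  82] ctr 437 23 size 65 39 yaw -20.8
px 326 196 col [150 142  85] ctr 421 165 size 61 52 yaw 71.1
px 195 190 col [155 165 157] ctr 431 -134 size 63 51 yaw 80.5
px 375 176 col [163 169 163] ctr 341 279 size 80 35 yaw -3.2
px 296 169 col [167 137 132] ctr 330 93 size 69 46 yaw 19.7
px 150 163 col [60 67 60] ctr 338 -267 size 58 36 yaw 4.6
px 338 162 col [169 139 131] ctr 290 195 size 70 46 yaw 3.7
z 0.025
px 238 277 col [ 57 103 192] ctr 682 6 size 176 174 yaw 89.6
px 384 257 col [ 58 101 186] ctr 604 274 size 177 175 yaw -86.8
px 106 242 col [ 53 100 188] ctr 624 -270 size 188 174 yaw 81.2
side
z 0.006
px 10 358 col [159  
[... 208 characters left out ...]
 58 44 yaw 3.2
px 257 268 col [193 145  52] ctr 417 165 size 60 43 yaw 71.3
px 317 250 col [219 138 139] ctr 327 92 size 59 43 yaw 19.1
px 210 224 col [150 103  52] ctr 536 99 size 64 34 yaw -67.3
px 270 205 col [224 153  48] ctr 437 22 size 59 38 yaw -21.9
px 296 157 col [174 174 167] ctr 427 -133 size 63 43 yaw 79.8
px 249 155 col [166 113  60] ctr 528 -103 size 85 34 yaw -70.7
px 166 173 col [ 34  90 191] ctr 679 -2 size 196 177 yaw 89.7
px 348 130 col [28 27 29] ctr 334 -268 size 52 43 yaw 4.4
px 240 104 col [ 33  89 172] ctr 618 -285 size 204 179 yaw 81.0
z 0.025
px 166 173 col [ 34  90 191] ctr 667 15 size 190 171 yaw 89.7
px 240 104 col [ 33  89 172] ctr 608 -260 size 198 174 yaw 81.0
```

Call:
carry_out([
  [100, 12.7, -20.2, -8, 0, 0, 0.36],
  [100, 12.7, -20.2, -8, 0, 0, 0.36],
  [100, 12.7, -20.2, -8, 0, 0, 0.36],
  [100, 12.7, -20.2, -8, 0, 0, 0.36],
  [100, 12.7, -20.2, -8, 0, 0, 0.36],
  [100, 12.7, -20.2, -8, 0, 0, 0.36],
  [100, 12.7, -20.2, -8, 0, 0, 0.36],
  [100, 12.7, -20.2, -8, 0, 0, 0.36],
  [100, 12.7, -20.2, -8, 0, 0, 0.36],
  [100, 12.7, -20.2, -8, 0, 0, 0.36],
], force=20)

```text
time: 0.93
eef_pos: [0.3373, 0.2797, 0.1212]
tcp_rot: [[-0.999, 0.052, 0.0], [0.052, 0.999, 0.0], [-0.0, 0.0, -1.0]]
contact_force: [0.5, 0.0, 0.1]
grip_width: 1.001
grip_force: 0.0
```

```bash
cat >> h.py <<'E'
def wrist(name,z,view=True):
    s=r.sense(); p,d=eyes.read_camera("wrist"); i=eyes.camera_info("wrist"); T=i["tool_from_camera"]
    R=s["tcp_rot"]; eye=s["eef_pos"]+R@T[:3,3]; A=R@T[:3,:3]
    if view: cv2.imwrite(f"pics/{name}.png",p[:,:,::-1])
    print("t",s["time"],"tcp",s["eef_pos"].round(4),"yaw",np.degrees(np.arctan2(R[1,1],R[0,1])).round(1),"grip",round(s["grip_width"],3),s["grip_force"])
    blobs(p,i["mtx"],eye,A,z,300); return p,i["mtx"],eye,A
E
python3 - <<'E'
from h import *
i=eyes.camera_info("scene")
for n,c in dict(brass=[(524,350),(660,353),(684,452),(532,447)],nickel=[(316,376),(449,383),(439,489),(288,478)],gun=[(138,324),(251,346),(196,433),(71,407)]).items():
    w=cast(np.array(c)/1.5625,i["mtx"],i["eye"],i["attitude"],.025)*1000
    y=w[1]-w[0];y/=np.hypot(*y); x=np.array([y[1],-y[0]]); b=(w[0]+w[1])/2
    f=(w[2]+w[3])/2
    print(n,"yaw",np.degrees(np.arctan2(x[1],x[0])).round(1),"len",(f-b)@x,np.hypot(*(w[1]-w[0])),"ctr from back",b+57*x,"from front",f-103*x)
wrist("w1",.006)
E
```

```text
brass yaw 4.2 len 158.17893595817057 175.26749968700815 ctr from back [576.39650158 274.66447634] from front [574.96539966 269.24270337]
nickel yaw 2.0 len 156.05174789449947 168.6589970970082 ctr from back [654.38630628   7.50169981] from front [650.59356614   2.91280525]
gun yaw -8.8 len 153.11721474318014 169.86054720952552 ctr from back [ 599.25226877 -268.95783874] from front [ 592.40565096 -268.19468748]
t 0.9333 tcp [0.3373 0.2797 0.1212] yaw 87.0 grip 1.001 0.0
px 241 275 col [159  58  54] ctr 446 259 size 60 45 yaw -68.0
px 54 175 col [188 128 137] ctr 330 91 size 59 46 yaw 19.7
px 253 171 col [180 178 175] ctr 340 277 size 74 32 yaw -3.0
px 155 127 col [192 132 140] ctr 290 192 size 59 44 yaw 3.4
```

View pics/w1.png

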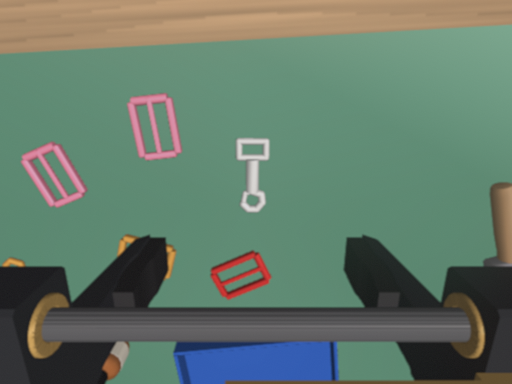

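The wrist view shows the hook at (253,171), loop toward the base at (253,149), which confirms the choice. Descend and grip.

Call:
carry_out([
  [45, 0.3, -0.2, -4, 0, 0, 0],
  [45, 0.3, -0.2, -8, 0, 0, 0],
  [45, 0.3, -0.2, -10, 0, 0, 0],
  [45, 0.3, -0.2, -11, 0, 0, 0],
  [45, 0.3, -0.2, -11.7, 0, 0, 0],
  [45, 0.3, -0.2, -11.7, 0, 0, 0],
  [0, 0.3, -0.2, -11.7, 0, 0, 0],
  [0, 0.3, -0.2, -11.7, 0, 0, 0],
  [0, 0.3, -0.2, -11.7, 0, 0, 0],
  [0, 0.3, -0.2, -11.7, 0, 0, 0],
  [0, 0.3, -0.2, -11.7, 0, 0, 0],
  [0, 0.3, -0.2, -11.7, 0, 0, 0],
], force=20)

```text
time: 1.98
eef_pos: [0.3408, 0.277, 0.0041]
tcp_rot: [[-0.999, 0.053, 0.001], [0.053, 0.999, 0.0], [-0.0, 0.0, -1.0]]
contact_force: [0.6, 0.2, -0.0]
grip_width: 0.115
grip_force: 0.0
```

Call:
carry_out([
  [0, 0, 0, 0, 0, 0, 0],
  [0, 0, 0, 0, 0, 0, 0],
  [0, 0, 0, 0.5, 0, 0, 0],
  [0, 0, 0, 2, 0, 0, 0],
  [0, 0, 0, 5, 0, 0, 0],
  [0, 0, 0, 9, 0, 0, 0],
  [0, 0, 0, 11, 0, 0, 0],
  [0, 0, 0, 11, 0, 0, 0],
])

```text
time: 2.65
eef_pos: [0.3426, 0.2779, 0.1181]
tcp_rot: [[-0.999, 0.053, 0.007], [0.053, 0.999, 0.003], [-0.007, 0.004, -1.0]]
contact_force: [0.4, 0.3, 0.1]
grip_width: 0.008
grip_force: 0.0
```

```bash
python3 - <<'E'
from h import *
wrist("w2",.11)
E
```

```text
t 2.65 tcp [0.3426 0.2779 0.1181] yaw 87.0 grip 0.008 0.0
px 13 280 col [192 144  78] ctr 380 114 size 41 19 yaw -16.6
px 52 169 col [203 137 147] ctr 306 158 size 38 30 yaw 19.8
px 254 166 col [191 190 187] ctr 313 279 size 48 21 yaw -2.1
px 154 120 col [207 141 150] ctr 280 223 size 38 28 yaw 3.7
```

View pics/w2.png

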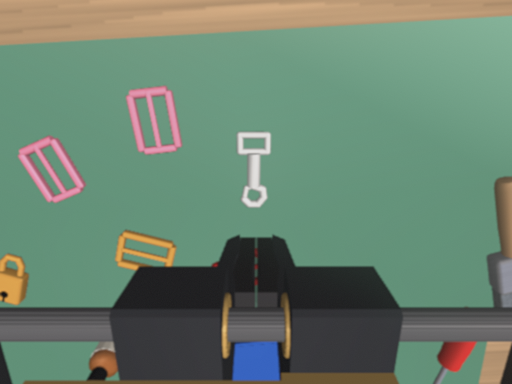

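The fingers shut at (257,240) and the hook is still on the bench at (254,170). I'll check where the hook is and how high the tips really are.

```bash
python3 - <<'E'
from h import *
p,K,eye,A=wrist("w3",.006,False)
_,d=eyes.read_camera("wrist")
def pt(u,v):
    z=d[v,u]; return (eye+A@(np.linalg.inv(K)@[u,v,1]*z)).round(4)
for u,v in [(254,142),(254,170),(254,175),(254,180),(200,170),(300,170),(242,240),(250,240),(262,240),(250,243),(262,250),(256,245)]: print(u,v,d[v,u],pt(u,v))
E
```

```text
t 2.7 tcp [0.3416 0.2773 0.1157] yaw 87.0 grip 0.008 0.0
px 52 171 col [202 137 147] ctr 329 91 size 59 46 yaw 19.8
px 255 167 col [191 190 186] ctr 340 277 size 73 33 yaw -3.0
px 155 122 col [206 141 150] ctr 290 192 size 59 43 yaw 3.6
254 142 0.29783726 [0.3112 0.2775 0.0026]
254 170 0.29498222 [0.3345 0.2763 0.0132]
254 175 0.29557642 [0.339  0.2761 0.014 ]
254 180 0.29671288 [0.3435 0.2758 0.0143]
200 170 0.30514687 [0.3344 0.2261 0.0032]
300 170 0.3066846 [0.3397 0.319  0.0019]
242 240 0.15673198 [0.3318 0.271  0.1578]
250 240 0.15725306 [0.3323 0.2748 0.1573]
262 240 0.15780896 [0.3328 0.2806 0.1568]
250 243 0.15381078 [0.3321 0.2749 0.1609]
262 250 0.14716049 [0.3323 0.2803 0.1678]
256 245 0.15186551 [0.3322 0.2777 0.1629]
```

```bash
python3 - <<'E'
from h import *
p,d=eyes.read_camera("scene"); i=eyes.camera_info("scene")
s=r.sense(); t=s["eef_pos"]; print(t,s["joints"])
for k in (0,.019,.04):
    q=i["attitude"].T@(t+[0,0,k]-i["eye"]); uv=(i["mtx"]@q)[:2]/q[2]; print(k,uv,q[2]); 
    cv2.circle(p,tuple(np.round(uv).astype(int)),1,(0,255,0) if k==0 else (255,0,0),-1)
cv2.imwrite("pics/s4.png",cv2.resize(p[40:240,270:500,::-1],None,fx=3,fy=3))
_,dw=eyes.read_camera("wrist"); print(dw[200:262:4,250].round(3))
E
```

```text
[0.33995809 0.27658769 0.11277349] [ 2.37423912e+01  1.27896255e+01  1.06900245e+02  6.92656800e-04
  6.04328722e+01 -6.32297352e+01]
0 [381.6992363  139.34512918] 1.0147333817747204
0.019 [383.11698146 132.0583815 ] 1.0021440074093164
0.04 [384.72598881 123.78860853] 0.9882294357422912
[0.314 0.311 0.309 0.311 0.317 0.32  0.321 0.322 0.323 0.327 0.157 0.153
 0.15  0.146 0.143 0.14 ]
```

View pics/s4.png

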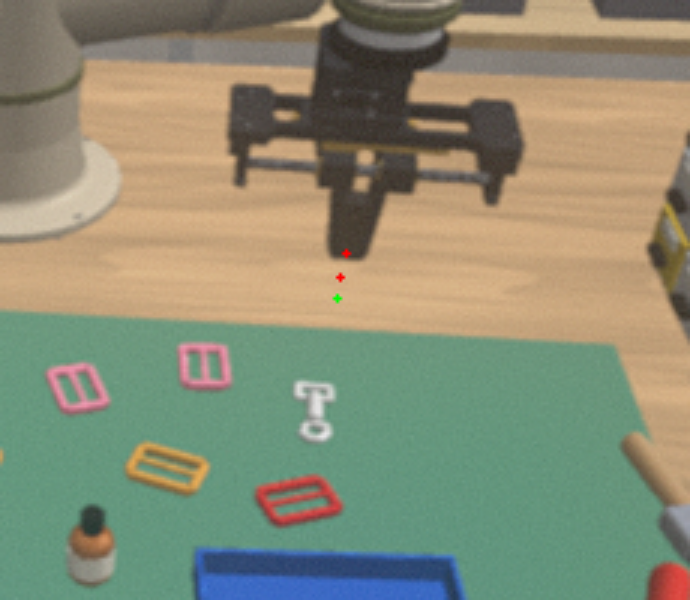

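The scene crop shows the finger tips about 40 mm above the reported TCP: green dot at (338,298), tips at (347,258). The wrist depth agrees, at 41 mm. So the reported TCP sits about 41 mm below the real tips, and I'll work with that offset. I'll descend carefully, watching the force.

Call:
carry_out([
  [45, 0, 0, -4, 0, 0, 0],
  [45, 0, 0, -8, 0, 0, 0],
  [45, 0, 0, -11, 0, 0, 0],
  [45, 0, 0, -13, 0, 0, 0],
  [45, 0, 0, -14, 0, 0, 0],
  [45, 0, 0, -14.4, 0, 0, 0],
  [45, 0, 0, -14.4, 0, 0, 0],
  [45, 0, 0, -14.6, 0, 0, 0],
  [45, 0, 0, -14.8, 0, 0, 0],
  [45, 0, 0, -14.8, 0, 0, 0],
])

```text
time: 3.73
eef_pos: [0.3408, 0.277, -0.0339]
tcp_rot: [[-0.999, 0.053, 0.001], [0.053, 0.999, 0.0], [-0.001, 0.0, -1.0]]
contact_force: [-0.3, 0.5, 0.1]
grip_width: 0.447
grip_force: 0.0
```

```bash
python3 - <<'E'
from h import *
s=r.sense(); print(s["eef_pos"],s["contact_force"])
p,d=eyes.read_camera("scene"); q,_=eyes.read_camera("wrist")
a=cv2.resize(p[110:210,310:440,::-1],(390,300)); b=cv2.resize(q[90:290,126:386,::-1],(390,300))
cv2.imwrite("pics/s5.png",np.vstack([a,b]))
E
```

```text
[ 0.34083401  0.27699931 -0.03391931] [-0.26906394  0.46487711  0.14242419]
```

View pics/s5.png

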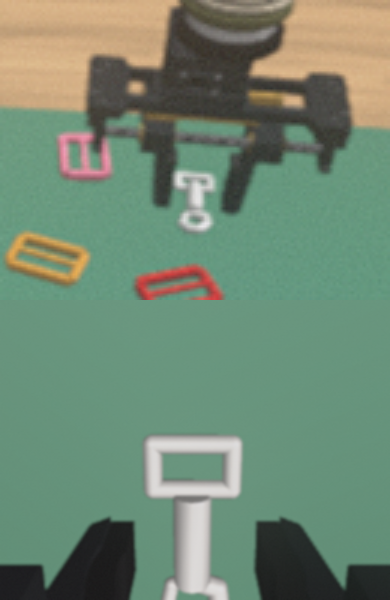

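No contact at -0.034, and the hook is centred between the fingers. Go 4 mm lower and grip.

Call:
carry_out([
  [45, 0, 0, -0.2, 0, 0, 0],
  [45, 0, 0, -0.4, 0, 0, 0],
  [0, 0, 0, -0.4, 0, 0, 0],
  [0, 0, 0, -0.4, 0, 0, 0],
  [0, 0, 0, -0.4, 0, 0, 0],
  [0, 0, 0, -0.4, 0, 0, 0],
  [0, 0, 0, -0.4, 0, 0, 0],
  [0, 0, 0, -0.4, 0, 0, 0],
  [0, 0, 0, -0.4, 0, 0, 0],
  [0, 0, 0, -0.4, 0, 0, 0],
], force=25)

```text
time: 4.67
eef_pos: [0.3414, 0.2771, -0.0375]
tcp_rot: [[-0.999, 0.053, 0.002], [0.053, 0.999, 0.001], [-0.002, 0.001, -1.0]]
contact_force: [-0.8, -1.2, 10.5]
grip_width: 0.123
grip_force: 26.6
```

Call:
carry_out([
  [0, 0, 0, 1, 0, 0, 0],
  [0, 0, 0, 4, 0, 0, 0],
  [0, 0, 0, 8, 0, 0, 0],
  [0, 0, 0, 12, 0, 0, 0],
  [0, 2.5, -1.9, 12, 0, 0, 0.01],
  [0, 5, -3.8, 12, 0, 0, 0.02],
  [0, 7.5, -5.7, 12, 0, 0, 0.03],
  [0, 10, -7.6, 12, 0, 0, 0.04],
  [0, 12.5, -9.5, 12, 0, 0, 0.05],
  [0, 15, -11.4, 12, 0, 0, 0.05],
  [0, 17.5, -13.3, 12, 0, 0, 0.05],
  [0, 20, -15.2, 12, 0, 0, 0.05],
  [0, 22.5, -17.1, 12, 0, 0, 0.05],
  [0, 25, -19, 12, 0, 0, 0.05],
  [0, 27.5, -20.9, 12, 0, 0, 0.05],
  [0, 30, -22.8, 12, 0, 0, 0.05],
  [0, 31.1, -23.4, 12, 0, 0, 0.05],
  [0, 31.1, -23.4, 12, 0, 0, 0.05],
  [0, 31.1, -23.4, 12, 0, 0, 0.05],
])

```text
time: 6.25
eef_pos: [0.6512, 0.0429, 0.081]
tcp_rot: [[-1.0, 0.003, -0.001], [0.003, 1.0, 0.0], [0.001, 0.0, -1.0]]
contact_force: [-0.3, 0.3, -0.8]
grip_width: 0.125
grip_force: 25.0
```

```bash
python3 - <<'E'
from h import *
p,K,eye,A=wrist("w6",.025)
np.savez("pics/w6.npz",p=p,K=K,eye=eye,A=A)
E
```

```text
t 6.25 tcp [0.6512 0.0429 0.081 ] yaw 89.8 grip 0.125 24.99810755252838
px 57 16 col [162 151 108] ctr 531 -89 size 59 24 yaw 89.9
```

View pics/w6.png

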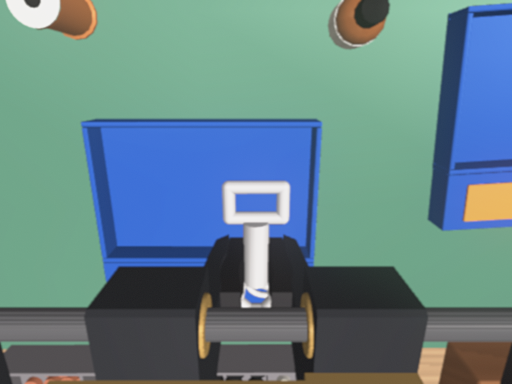

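The hook is held, and the nickel tray's back rim runs from (83,122) to (321,122), with the front inner rim at v≈260. I'll get the tray centre from these.

```bash
python3 - <<'E'
from h import *
f=np.load("pics/w6.npz")
print(cast([(83,122),(321,122),(105,262),(314,262)],f["K"],f["eye"],f["A"],.025)*1000)
print(cast([(112,247),(305,247)],f["K"],f["eye"],f["A"],.003)*1000)
E
```

```text
[[596.29259903 -81.18858382]
 [596.78747503  89.9026447 ]
 [709.6930106  -81.51216865]
 [710.26778024  90.6739803 ]]
[[707.32589699 -84.56276503]
 [707.88709729  86.31614749]]
```

Call:
carry_out([
  [0, 0, 0, -4, 0, 0, 0],
  [0, 0, 0, -8, 0, 0, 0],
  [0, 0, 0, -10, 0, 0, 0],
  [0, 0, 0, -11, 0, 0, 0],
  [0, 0, 0, -11.5, 0, 0, 0],
  [0, 0, 0, -11.5, 0, 0, 0],
  [35, 0, 0, -11.5, 0, 0, 0],
  [35, 0, 0, -11.5, 0, 0, 0],
  [35, 0, 0, -11.5, 0, 0, 0],
  [35, 0, 0, -11.5, 0, 0, 0],
  [35, 0, 0, -10, 0, 0, 0],
  [35, 0, 0, -6, 0, 0, 0],
  [35, 0, 0, -2, 0, 0, 0],
  [35, 0, 0, 1, 0, 0, 0],
  [35, 0, 0, 1, 0, 0, 0],
])

```text
time: 7.55
eef_pos: [0.6548, 0.0426, 0.0996]
tcp_rot: [[-1.0, 0.003, 0.012], [0.003, 1.0, -0.001], [-0.012, -0.001, -1.0]]
contact_force: [0.8, -0.2, 0.8]
grip_width: 0.353
grip_force: 0.0
```

Call:
carry_out([
  [65, -23.4, 12.2, 0, 0, 0, -1.9],
  [65, -23.4, 12.2, 0, 0, 0, -1.9],
  [65, -23.4, 12.2, 0, 0, 0, -1.9],
  [65, -23.4, 12.2, 0, 0, 0, -1.9],
  [65, -23.4, 12.2, 0, 0, 0, -1.9],
  [65, -23.4, 12.2, 0, 0, 0, -1.9],
  [65, -23.4, 12.2, 0, 0, 0, -1.9],
  [65, -23.4, 12.2, 0, 0, 0, -1.9],
  [65, -23.4, 12.2, 0, 0, 0, -1.9],
  [65, -23.4, 12.2, 0, 0, 0, -1.9],
  [65, -23.4, 12.2, 0, 0, 0, -1.9],
  [65, -23.4, 12.2, 0, 0, 0, -1.9],
  [65, -23.4, 12.2, 0, 0, 0, -1.9],
  [65, -23.4, 12.2, 0, 0, 0, -1.9],
  [65, -23.4, 12.2, 0, 0, 0, -1.9],
  [65, -23.4, 12.2, 0, 0, 0, -1.9],
  [65, -23.4, 12.2, 0, 0, 0, -1.9],
  [65, -23.4, 12.2, 0, 0, 0, -1.9],
])

```text
time: 9.05
eef_pos: [0.4176, 0.1649, 0.0919]
tcp_rot: [[0.323, 0.946, 0.0], [0.946, -0.323, 0.0], [0.0, 0.0, -1.0]]
contact_force: [0.8, 0.2, -0.2]
grip_width: 0.648
grip_force: 0.0
```

```bash
python3 - <<'E'
from h import *
wrist("w7",.006)
E
```

```text
t 9.05 tcp [0.4176 0.1649 0.0919] yaw -18.8 grip 0.648 0.0
px 409 208 col [131 100  65] ctr 539 97 size 63 37 yaw -62.4
px 107 201 col [204 138 148] ctr 290 190 size 61 42 yaw 3.5
px 259 185 col [191 149  86] ctr 420 161 size 58 42 yaw 71.2
px 250 61 col [183  72  66] ctr 446 257 size 58 42 yaw -67.8
```

View pics/w7.png

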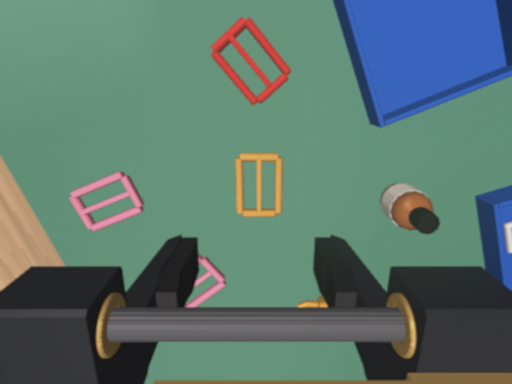

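The yellow buckle is at (259,185), with the red and pink look-alikes well away. Grip it.

Call:
carry_out([
  [65, 0.2, -0.2, -4, 0, 0, 0],
  [65, 0.2, -0.2, -8, 0, 0, 0],
  [65, 0.2, -0.2, -11, 0, 0, 0],
  [65, 0.2, -0.2, -12.2, 0, 0, 0],
  [65, 0.2, -0.2, -12.8, 0, 0, 0],
  [65, 0.2, -0.2, -12.8, 0, 0, 0],
  [0, 0.2, -0.2, -12.8, 0, 0, 0],
  [0, 0.2, -0.2, -12.8, 0, 0, 0],
  [0, 0.2, -0.2, -12.8, 0, 0, 0],
  [0, 0.2, -0.2, -12.8, 0, 0, 0],
  [0, 0.2, -0.2, -12.8, 0, 0, 0],
  [0, 0.2, -0.2, -12.8, 0, 0, 0],
])

```text
time: 10.1
eef_pos: [0.4201, 0.163, -0.0357]
tcp_rot: [[0.326, 0.945, 0.001], [0.945, -0.326, 0.0], [0.001, 0.001, -1.0]]
contact_force: [-0.3, -0.1, 4.4]
grip_width: 0.444
grip_force: 25.0
```

Call:
carry_out([
  [0, 0, 0, 1, 0, 0, 0],
  [0, 0, 0, 4, 0, 0, 0],
  [0, 0, 0, 8, 0, 0, 0],
  [0, 0, 0, 12, 0, 0, 0],
  [0, 2.5, 1.2, 12, 0, 0, 0.06],
  [0, 5, 2.4, 12, 0, 0, 0.12],
  [0, 7.5, 3.6, 12, 0, 0, 0.18],
  [0, 10, 4.8, 12, 0, 0, 0.24],
  [0, 12.5, 6, 12, 0, 0, 0.3],
  [0, 15, 6.6, 12, 0, 0, 0.36],
  [0, 15.9, 6.9, 12, 0, 0, 0.4],
  [0, 15.9, 6.9, 12, 0, 0, 0.4],
  [0, 15.9, 6.9, 12, 0, 0, 0.4],
])

```text
time: 11.18
eef_pos: [0.5781, 0.2318, 0.0838]
tcp_rot: [[-0.067, 0.998, -0.001], [0.998, 0.067, -0.0], [-0.0, -0.001, -1.0]]
contact_force: [0.3, -0.5, -1.0]
grip_width: 0.446
grip_force: 25.0
```

```bash
python3 - <<'E'
from h import *
p,K,eye,A=wrist("w8",.025)
np.savez("pics/w8.npz",p=p,K=K,eye=eye,A=A)
E
```

```text
t 11.1833 tcp [0.5781 0.2318 0.0838] yaw 3.8 grip 0.446 24.999172389507294
px 93 143 col [193  69  65] ctr 456 261 size 54 41 yaw -67.9
```

View pics/w8.png

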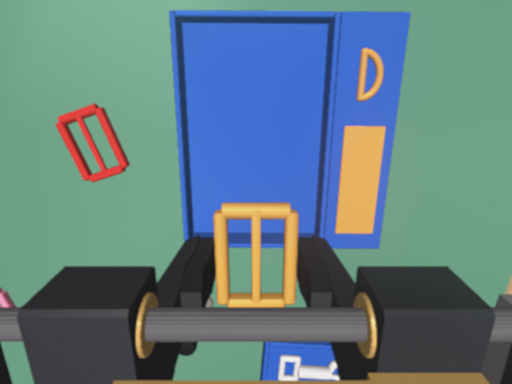

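```bash
python3 - <<'E'
from h import *
f=np.load("pics/w8.npz")
print(cast([(171,12),(186,245),(408,14),(381,248)],f["K"],f["eye"],f["A"],.025)*1000)
E
```

```text
[[513.94157166 353.44876777]
 [524.34901176 183.27648112]
 [670.45868598 362.83774492]
 [684.11657626 191.31721658]]
```

Call:
carry_out([
  [0, 0, 0, -4, 0, 0, 0],
  [0, 0, 0, -8, 0, 0, 0],
  [0, 0, 0, -10, 0, 0, 0],
  [0, 0, 0, -11, 0, 0, 0],
  [0, 0, 0, -11.5, 0, 0, 0],
  [0, 0, 0, -11.5, 0, 0, 0],
  [56, 0, 0, -11.5, 0, 0, 0],
  [56, 0, 0, -11.5, 0, 0, 0],
  [56, 0, 0, -11.5, 0, 0, 0],
  [56, 0, 0, -10.5, 0, 0, 0],
  [56, 0, 0, -7, 0, 0, 0],
  [56, 0, 0, -3, 0, 0, 0],
  [56, 0, 0, 0, 0, 0, 0],
  [56, 0, 0, 0, 0, 0, 0],
])

```text
time: 12.4
eef_pos: [0.5819, 0.2327, 0.092]
tcp_rot: [[-0.068, 0.998, 0.012], [0.998, 0.068, 0.002], [0.002, 0.012, -1.0]]
contact_force: [0.1, -0.4, 0.5]
grip_width: 0.559
grip_force: 0.0
```

Call:
carry_out([
  [56, -13.3, -21.4, 0.8, 0, 0, 1.136],
  [56, -13.3, -21.4, 0.8, 0, 0, 1.136],
  [56, -13.3, -21.4, 0.8, 0, 0, 1.136],
  [56, -13.3, -21.4, 0.8, 0, 0, 1.136],
  [56, -13.3, -21.4, 0.8, 0, 0, 1.136],
  [56, -13.3, -21.4, 0.8, 0, 0, 1.136],
  [56, -13.3, -21.4, 0.8, 0, 0, 1.136],
  [56, -13.3, -21.4, 0.8, 0, 0, 1.136],
  [56, -13.3, -21.4, 0.8, 0, 0, 1.136],
  [56, -13.3, -21.4, 0.8, 0, 0, 1.136],
  [56, -13.3, -21.4, 0.8, 0, 0, 1.136],
  [56, -13.3, -21.4, 0.8, 0, 0, 1.136],
  [56, -13.3, -21.4, 0.8, 0, 0, 1.136],
])

```text
time: 13.48
eef_pos: [0.4457, 0.018, 0.0921]
tcp_rot: [[-0.933, 0.36, 0.0], [0.36, 0.933, -0.0], [-0.0, 0.0, -1.0]]
contact_force: [0.5, 0.4, 0.9]
grip_width: 0.561
grip_force: 0.0
```

```bash
python3 - <<'E'
from h import *
wrist("w9",.01)
E
```

```text
t 13.4833 tcp [0.4457 0.018  0.0921] yaw 68.9 grip 0.561 0.0
px 88 226 col [193 190 188] ctr 430 -134 size 60 42 yaw 80.2
px 256 176 col [211 155  83] ctr 439 22 size 57 32 yaw -22.0
px 297 21 col [180 148 140] ctr 333 90 size 52 42 yaw 19.7
```

View pics/w9.png

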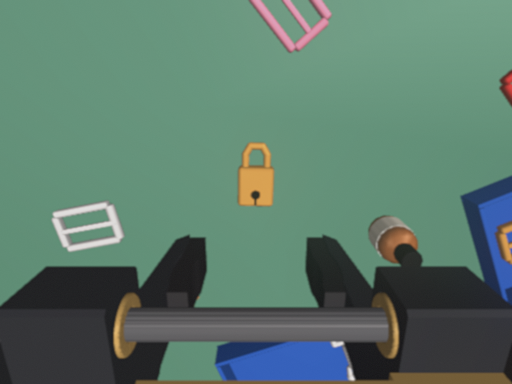

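The padlock is at (256,176), shackle toward the base. Grip its case.

Call:
carry_out([
  [56, 0.2, 0, -4, 0, 0, 0],
  [56, 0.2, 0, -8, 0, 0, 0],
  [56, 0.2, 0, -11, 0, 0, 0],
  [56, 0.2, 0, -12.2, 0, 0, 0],
  [56, 0.2, 0, -12.6, 0, 0, 0],
  [56, 0.2, 0, -12.6, 0, 0, 0],
  [0, 0.2, 0, -12.6, 0, 0, 0],
  [0, 0.2, 0, -12.6, 0, 0, 0],
  [0, 0.2, 0, -12.6, 0, 0, 0],
  [0, 0.2, 0, -12.6, 0, 0, 0],
  [0, 0.2, 0, -12.6, 0, 0, 0],
  [0, 0.2, 0, -12.6, 0, 0, 0],
])

```text
time: 14.53
eef_pos: [0.4483, 0.0178, -0.0332]
tcp_rot: [[-0.933, 0.359, 0.002], [0.359, 0.933, -0.0], [-0.002, 0.0, -1.0]]
contact_force: [-1.0, 0.9, 8.0]
grip_width: 0.333
grip_force: 25.0
```

Call:
carry_out([
  [0, 0, 0, 1, 0, 0, 0],
  [0, 0, 0, 4, 0, 0, 0],
  [0, 0, 0, 8, 0, 0, 0],
  [0, 0, 0, 12, 0, 0, 0],
  [0, 1.2, 2.7, 12, 0, 0, 0.06],
  [0, 2.4, 5.4, 12, 0, 0, 0.12],
  [0, 3.6, 8.1, 12, 0, 0, 0.18],
  [0, 4.8, 10.8, 12, 0, 0, 0.24],
  [0, 6, 13.5, 12, 0, 0, 0.3],
  [0, 7.2, 16.2, 12, 0, 0, 0.36],
  [0, 8.4, 18.9, 12, 0, 0, 0.43],
  [0, 9.6, 21.6, 12, 0, 0, 0.43],
  [0, 10.8, 24.3, 12, 0, 0, 0.43],
  [0, 12, 27, 12, 0, 0, 0.43],
  [0, 13.3, 29.6, 12, 0, 0, 0.43],
  [0, 13.3, 29.6, 12, 0, 0, 0.43],
  [0, 13.3, 29.6, 12, 0, 0, 0.43],
])

```text
time: 15.95
eef_pos: [0.5803, 0.3147, 0.0859]
tcp_rot: [[-0.998, -0.065, -0.0], [-0.065, 0.998, -0.0], [0.0, -0.0, -1.0]]
contact_force: [-0.5, -0.9, -1.3]
grip_width: 0.34
grip_force: 25.0
```

Call:
carry_out([
  [0, 0, 0, -4, 0, 0, 0],
  [0, 0, 0, -8, 0, 0, 0],
  [0, 0, 0, -10, 0, 0, 0],
  [0, 0, 0, -11, 0, 0, 0],
  [0, 0, 0, -11.5, 0, 0, 0],
  [0, 0, 0, -11.5, 0, 0, 0],
  [45, 0, 0, -11.5, 0, 0, 0],
  [45, 0, 0, -11.5, 0, 0, 0],
  [45, 0, 0, -11.5, 0, 0, 0],
  [45, 0, 0, -10.5, 0, 0, 0],
  [45, 0, 0, -7, 0, 0, 0],
  [45, 0, 0, -3, 0, 0, 0],
  [45, 0, 0, 1, 0, 0, 0],
  [45, 0, 0, 1, 0, 0, 0],
])

```text
time: 17.12
eef_pos: [0.5842, 0.3153, 0.1061]
tcp_rot: [[-0.998, -0.063, 0.014], [-0.063, 0.998, 0.005], [-0.015, 0.004, -1.0]]
contact_force: [0.7, 1.0, 1.0]
grip_width: 0.452
grip_force: 0.0
```

Call:
carry_out([
  [65, -15.2, -44.8, -0.4, 0, 0, -1.81],
  [65, -15.2, -44.8, -0.4, 0, 0, -1.81],
  [65, -15.2, -44.8, -0.4, 0, 0, -1.81],
  [65, -15.2, -44.8, -0.4, 0, 0, -1.81],
  [65, -15.2, -44.8, -0.4, 0, 0, -1.81],
  [65, -15.2, -44.8, -0.4, 0, 0, -1.81],
  [65, -15.2, -44.8, -0.4, 0, 0, -1.81],
  [65, -15.2, -44.8, -0.4, 0, 0, -1.81],
  [65, -15.2, -44.8, -0.4, 0, 0, -1.81],
  [65, -15.2, -44.8, -0.4, 0, 0, -1.81],
  [65, -15.2, -44.8, -0.4, 0, 0, -1.81],
  [65, -15.2, -44.8, -0.4, 0, 0, -1.81],
  [65, -15.2, -44.8, -0.4, 0, 0, -1.81],
  [65, -15.2, -44.8, -0.4, 0, 0, -1.81],
  [65, -15.2, -44.8, -0.4, 0, 0, -1.81],
  [65, -15.2, -44.8, -0.4, 0, 0, -1.81],
  [65, -15.2, -44.8, -0.4, 0, 0, -1.81],
  [65, -15.2, -44.8, -0.4, 0, 0, -1.81],
])

```text
time: 18.62
eef_pos: [0.4288, -0.1341, 0.0922]
tcp_rot: [[0.173, 0.985, 0.001], [0.985, -0.173, -0.0], [-0.0, 0.001, -1.0]]
contact_force: [0.2, -0.1, 0.2]
grip_width: 0.65
grip_force: 0.0
```

```bash
python3 - <<'E'
from h import *
wrist("w10",.006)
E
```

```text
t 18.6167 tcp [ 0.4288 -0.1341  0.0922] yaw -10.0 grip 0.65 0.0
px 257 185 col [190 188 185] ctr 430 -138 size 59 42 yaw 80.3
px 373 110 col [214 214 202] ctr 532 -92 size 54 39 yaw -12.4
px 481 42 col [ 53  95 181] ctr 617 -54 size 64 45 yaw -89.6
```

Call:
carry_out([
  [62, 0.1, -0.2, -4, 0, 0, 0],
  [62, 0.1, -0.2, -8, 0, 0, 0],
  [62, 0.1, -0.2, -11, 0, 0, 0],
  [62, 0.1, -0.2, -12.2, 0, 0, 0],
  [62, 0.1, -0.2, -12.8, 0, 0, 0],
  [62, 0.1, -0.2, -12.8, 0, 0, 0],
  [0, 0.1, -0.2, -12.8, 0, 0, 0],
  [0, 0.1, -0.2, -12.8, 0, 0, 0],
  [0, 0.1, -0.2, -12.8, 0, 0, 0],
  [0, 0.1, -0.2, -12.8, 0, 0, 0],
  [0, 0.1, -0.2, -12.8, 0, 0, 0],
  [0, 0.1, -0.2, -12.8, 0, 0, 0],
])

```text
time: 19.67
eef_pos: [0.4301, -0.1363, -0.0356]
tcp_rot: [[0.175, 0.985, 0.001], [0.985, -0.175, -0.001], [-0.0, 0.001, -1.0]]
contact_force: [-0.7, 0.7, 5.6]
grip_width: 0.449
grip_force: 25.0
```

Call:
carry_out([
  [0, 0, 0, 1, 0, 0, 0],
  [0, 0, 0, 4, 0, 0, 0],
  [0, 0, 0, 8, 0, 0, 0],
  [0, 0, 0, 12, 0, 0, 0],
  [0, 2.5, 1.1, 12, 0, 0, 0.06],
  [0, 5, 2.2, 12, 0, 0, 0.12],
  [0, 7.5, 3.3, 12, 0, 0, 0.17],
  [0, 10, 4.4, 12, 0, 0, 0.17],
  [0, 12.5, 5.5, 12, 0, 0, 0.17],
  [0, 15, 6.6, 12, 0, 0, 0.17],
  [0, 17.5, 7.7, 12, 0, 0, 0.17],
  [0, 20, 8.8, 12, 0, 0, 0.17],
  [0, 22.4, 9.8, 12, 0, 0, 0.17],
  [0, 22.4, 9.8, 12, 0, 0, 0.17],
  [0, 22.4, 9.8, 12, 0, 0, 0.17],
])

```text
time: 20.92
eef_pos: [0.6536, -0.0376, 0.0836]
tcp_rot: [[0.005, 1.0, -0.001], [1.0, -0.005, 0.0], [0.0, -0.001, -1.0]]
contact_force: [-1.0, 0.7, -0.3]
grip_width: 0.451
grip_force: 25.0
```

Call:
carry_out([
  [0, 0, 0, -4, 0, 0, 0],
  [0, 0, 0, -8, 0, 0, 0],
  [0, 0, 0, -10, 0, 0, 0],
  [0, 0, 0, -11, 0, 0, 0],
  [0, 0, 0, -11.5, 0, 0, 0],
  [0, 0, 0, -11.5, 0, 0, 0],
  [55, 0, 0, -11.5, 0, 0, 0],
  [55, 0, 0, -11.5, 0, 0, 0],
  [55, 0, 0, -11.5, 0, 0, 0],
  [55, 0, 0, -10.5, 0, 0, 0],
  [55, 0, 0, -7, 0, 0, 0],
  [55, 0, 0, -3, 0, 0, 0],
  [55, 0, 0, 1, 0, 0, 0],
  [55, 0, 0, 1, 0, 0, 0],
])

```text
time: 22.08
eef_pos: [0.6574, -0.0388, 0.104]
tcp_rot: [[0.006, 1.0, 0.015], [1.0, -0.006, -0.003], [-0.003, 0.015, -1.0]]
contact_force: [-0.2, 0.7, 0.8]
grip_width: 0.55
grip_force: 0.0
```

Call:
carry_out([
  [60, -31.8, -23, -0.2, 0, 0, -1.487],
  [60, -31.8, -23, -0.2, 0, 0, -1.487],
  [60, -31.8, -23, -0.2, 0, 0, -1.487],
  [60, -31.8, -23, -0.2, 0, 0, -1.487],
  [60, -31.8, -23, -0.2, 0, 0, -1.487],
  [60, -31.8, -23, -0.2, 0, 0, -1.487],
  [60, -31.8, -23, -0.2, 0, 0, -1.487],
  [60, -31.8, -23, -0.2, 0, 0, -1.487],
  [60, -31.8, -23, -0.2, 0, 0, -1.487],
  [60, -31.8, -23, -0.2, 0, 0, -1.487],
  [60, -31.8, -23, -0.2, 0, 0, -1.487],
  [60, -31.8, -23, -0.2, 0, 0, -1.487],
  [60, -31.8, -23, -0.2, 0, 0, -1.487],
  [60, -31.8, -23, -0.2, 0, 0, -1.487],
  [60, -31.8, -23, -0.2, 0, 0, -1.487],
  [60, -31.8, -23, -0.2, 0, 0, -1.487],
  [60, -31.8, -23, -0.2, 0, 0, -1.487],
])

```text
time: 23.5
eef_pos: [0.3358, -0.268, 0.0919]
tcp_rot: [[0.997, 0.08, 0.0], [0.08, -0.997, -0.0], [0.0, 0.0, -1.0]]
contact_force: [0.3, 0.6, -0.5]
grip_width: 0.601
grip_force: 0.0
```

```bash
python3 - <<'E'
from h import *
wrist("w11",.006)
E
```

```text
t 23.5 tcp [ 0.3358 -0.268   0.0919] yaw -85.4 grip 0.601 0.0
px 260 182 col [47 53 51] ctr 336 -273 size 55 35 yaw 5.3
px 26 148 col [127 173 148] ctr 349 -83 size 90 55 yaw -8.7
```

View pics/w11.png

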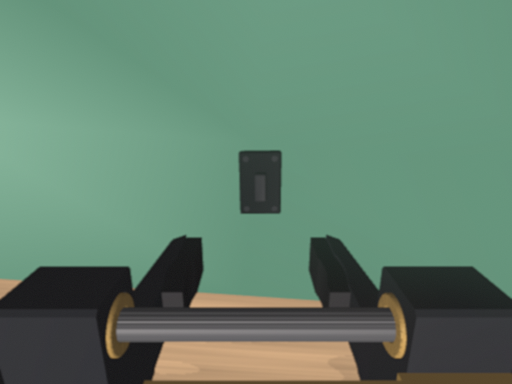

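The turn-lock is at (260,182), plate aligned with the fingers. Grip it.

Call:
carry_out([
  [62, 0, -0.2, -4, 0, 0, 0],
  [62, 0, -0.2, -8, 0, 0, 0],
  [62, 0, -0.2, -11, 0, 0, 0],
  [62, 0, -0.2, -12.2, 0, 0, 0],
  [62, 0, -0.2, -12.8, 0, 0, 0],
  [62, 0, -0.2, -12.8, 0, 0, 0],
  [0, 0, -0.2, -12.8, 0, 0, 0],
  [0, 0, -0.2, -12.8, 0, 0, 0],
  [0, 0, -0.2, -12.8, 0, 0, 0],
  [0, 0, -0.2, -12.8, 0, 0, 0],
  [0, 0, -0.2, -12.8, 0, 0, 0],
  [0, 0, -0.2, -12.8, 0, 0, 0],
])

```text
time: 24.55
eef_pos: [0.3359, -0.2705, -0.0357]
tcp_rot: [[0.997, 0.078, 0.001], [0.078, -0.997, -0.001], [0.001, 0.001, -1.0]]
contact_force: [0.1, 0.6, 6.6]
grip_width: 0.399
grip_force: 25.0
```

Call:
carry_out([
  [0, 0, 0, 1, 0, 0, 0],
  [0, 0, 0, 4, 0, 0, 0],
  [0, 0, 0, 8, 0, 0, 0],
  [0, 0, 0, 12, 0, 0, 0],
  [0, 3, 0, 12, 0, 0, -0.06],
  [0, 6, 0, 12, 0, 0, -0.12],
  [0, 9, 0, 12, 0, 0, -0.18],
  [0, 12, 0, 12, 0, 0, -0.23],
  [0, 15, 0, 12, 0, 0, -0.23],
  [0, 18, 0, 12, 0, 0, -0.23],
  [0, 21, 0, 12, 0, 0, -0.23],
  [0, 24, 0, 12, 0, 0, -0.23],
  [0, 26, 0.1, 12, 0, 0, -0.23],
  [0, 26, 0.1, 12, 0, 0, -0.23],
  [0, 26, 0.1, 12, 0, 0, -0.23],
])

```text
time: 25.8
eef_pos: [0.5956, -0.2686, 0.0829]
tcp_rot: [[0.989, -0.151, -0.001], [-0.151, -0.989, 0.001], [-0.001, -0.0, -1.0]]
contact_force: [-0.4, -0.1, -0.5]
grip_width: 0.399
grip_force: 25.0
```

Call:
carry_out([
  [0, 0, 0, -4, 0, 0, 0],
  [0, 0, 0, -8, 0, 0, 0],
  [0, 0, 0, -10, 0, 0, 0],
  [0, 0, 0, -11, 0, 0, 0],
  [0, 0, 0, -11.5, 0, 0, 0],
  [0, 0, 0, -11.5, 0, 0, 0],
  [55, 0, 0, -11.5, 0, 0, 0],
  [55, 0, 0, -11.5, 0, 0, 0],
  [55, 0, 0, -11.5, 0, 0, 0],
  [55, 0, 0, -10.5, 0, 0, 0],
  [55, 0, 0, -7, 0, 0, 0],
  [55, 0, 0, -3, 0, 0, 0],
  [55, 0, 0, 1, 0, 0, 0],
  [55, -5, 0, 4, 0, 0, 0],
  [55, -10, 0, 8, 0, 0, 0],
  [55, -15, 0, 8, 0, 0, 0],
  [55, -20, 0, 8, 0, 0, 0],
  [55, -20, 0, 8, 0, 0, 0],
  [55, -20, 0, 8, 0, 0, 0],
])

```text
time: 27.38
eef_pos: [0.3918, -0.2687, 0.1657]
tcp_rot: [[0.988, -0.153, 0.0], [-0.153, -0.988, -0.001], [0.0, 0.001, -1.0]]
contact_force: [-0.3, -0.0, 1.2]
grip_width: 0.546
grip_force: 0.0
```

```bash
python3 - <<'E'
from h import *
p,d=eyes.read_camera("scene"); i=eyes.camera_info("scene")
cv2.imwrite("pics/end.png",cv2.resize(p[130:330,20:450,::-1],None,fx=1.8,fy=1.8,interpolation=cv2.INTER_CUBIC)); print(r.sense()["time"])
q,_=eyes.read_camera("side"); j=eyes.camera_info("side")
print("side");blobs(q,j["mtx"],j["eye"],j["attitude"],.006)
E
```

```text
27.4333
side
px 10 358 col [166  31  27] ctr 712 429 size 30 15 yaw 50.9
px 222 313 col [215  46  40] ctr 443 260 size 59 40 yaw -68.8
px 327 306 col [232 145 155] ctr 287 193 size 58 44 yaw 3.2
px 317 250 col [228 144 146] ctr 327 92 size 59 43 yaw 19.1
px 210 224 col [157 108  54] ctr 536 99 size 64 34 yaw -67.3
px 249 155 col [173 118  63] ctr 528 -103 size 85 34 yaw -70.7
px 166 173 col [ 36  94 199] ctr 679 -2 size 196 177 yaw 89.8
px 240 104 col [ 33  79 148] ctr 618 -285 size 205 179 yaw 81.0
```

View pics/end.png

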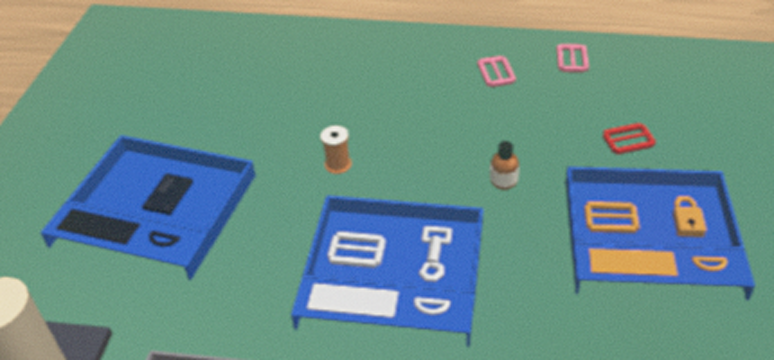

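All five pieces lie flat in their trays: turn-lock (168,194), nickel buckle (357,249), hook (435,252), brass buckle (612,216), padlock (690,217). The bottle and spool have not moved.

```bash
python3 -c "
from cell import job
print(job.hand_in())"
```

```text
the job is handed in; nothing more can be done
None
```

The job is handed in at about 27 s: in the last camera view all five pieces lay flat in the trays of their finish, with the bottle and spool where they started; the hand-in gave no verdict.

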